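# Scrap a casting sprue in the bench bin with the hold-open lever

### The arm

A 6-joint arm with a two-finger parallel gripper is mounted at the origin on the work surface. World frame = base frame: x ahead of the robot, y to its left, z up, the work surface at z = 0. Lengths are in m, angles in rad, forces in N, time in s.
With the tool pointing down it reaches from about 0.35 to 0.775 m from the base axis. Payload 7.3 kg.
Tool frame: the origin (TCP) lies at the centre of the arm's flange, where the gripper is bolted on; the fingertips stand 178 mm ahead of it and the grasp point (between the pads) lies 159 mm ahead of it; z points along the fingers, y is the line along which they close (so a half turn about z gives the same grasp; the last joint's range is limited). The gripper opens to 92 mm and grips with 3 to 60 N. Pads are 19 mm wide; open, the fingers measure 130 mm over their backs; the gripper's body (75 mm by 190 mm) begins 47 mm behind the grasp point.
Start: joints at [-1.32, 0.342, 1.524, -0, 1.275, -0.146], TCP at [0.203, -0.484, 0.405] pointing down, gripper open.
Joint ranges: [-2.53, 2.53], [-0.77, 2.02], [0.04, 2.7], [-1, 4.14], [0.28, 2.66], [-3.11, 3.11]. Speed limits (rad/s): [2.57, 2.57, 3.14, 3.14, 3.14, 3.14].

### API

Orientations are given as [roll, pitch, yaw] about the fixed x, y, z axes, in that order (R = Rz(yaw) Ry(pitch) Rx(roll)).
In Python, from cell import telemetry, vision, ticket gives the robot as it stands.
- The arm moves only by the shell command python3 -m crank 'ROWS' [FORCE]. ROWS is JSON, a list of rows, each a list of 5 numbers: the gripper command: -1 is shut, 1 is fully open, values between are in proportion, then the shift along the tool's x, y, z in mm, then the turn about the tool's z in rad. In form: [[fingers, dx, dy, dz, roll], ...]. A call has 1 to 12 rows; each row is the pose to reach, as a shift and turn from the pose commanded when the call began, along the tool's axes at that moment; what a row does not reach only later rows make up. A row lasts 1/12 s, in which the tool goes at most 41.7 mm and 7.16 degrees, less where a joint would pass 70% of its speed; a pose out of reach is approached as far as the arm can. A call with a gripper value outside its range is refused whole. The fingers move at their own pace and stop on an object; FORCE is the grip in N (left out, the last holds). Time passes only in rows, so rows that repeat a pose let the fingers close. It gives the time, the measured TCP pose, the force, the opening and the grip force at its end, in the units of the state.
- telemetry.observe(): the state, without advancing time (a new reading comes with each control period).
- vision.read_camera(name): name is "scene" or "top" or "wrist"; returns (picture, depth): 384x512x3 uint8, red, green, blue; 384x512 float32, m along the optical axis (not along the pixel's ray), 0 where there is no reading.
- vision.get_calibration(name): a dict with "camera_matrix" (3x3 intrinsics, pixels), "dist" ([k1, k2, p1, p2, k3] as OpenCV has them; the pictures are not rectified), "rvec" (rotation vector, rad) and "tvec" (3), from world to camera coordinates, as OpenCV has them. Camera axes: x right, y down, z forward; pixel columns grow to the right and rows downward; lengths in m; the calibration is good to about 2 mm. A picture is of the moment at which its call begins: read the wrist's pose just before it. get_calibration takes no time and is no camera call; for the wrist camera it gives the pose at the moment of the call.
- ticket.hand_in(): hands the job in; it is judged then, once.
The state is a dict: "time": time; "qpos": joint angles; "qvel": joint speeds; "joint_efforts": joint torques, N m; "tool_pos": TCP position; "tool_rot": TCP orientation; "contact_force": force on the tool from outside, world axes, zero at the start; "torque": the same for the moment, N m; "opening": finger opening in m; "grip_force": force on a finger pad.
Only numpy, scipy, OpenCV 4.12 (cv2) and the standard library are available. Lean on these libraries where they do the work, as an engineer would, in place of code of your own. Each camera call takes 0.05 s, during which the arm holds its last target. There are 200 camera calls.

### The job

The brass casting sprue standing on the soldering stone is scrap: press down the lever of the bench scrap bin to raise its lid and park the lever sideways in the notch of its guide plate so that the lid stays up by itself, put the sprue into the bin, then free the lever and ease it all the way back up under the hand so that the lid comes down shut without a bang. Move the lid only by its lever, never load the lever's linkage with more than 20 N, and leave everything else on the bench where it lies.

Things in the scene. Friction and masses are not known exactly. Their poses are not given: they have to be found in the camera images.
- bin: grey sheet-steel bench scrap bin, fixed: 180 mm deep (x), 160 mm wide (y), mouth 172 x 152 mm inside, rim 175 mm and inner floor 64 mm above the bench. Origin: centre of the underside, at bench height. The front, with the lever, faces its -x; the lid is hinged along the back (+x)
- bin_mouth (a point): centre of the bin's mouth, level with the rim; axes as the bin's
- slot_foot (a point): nominal foot of the J-shaped slot in the steel guide plate (70 mm wide, up to 74 mm high) on the bin's front, 93 mm before its origin, 17 mm up. The foot is rigid stop of the lever, a flat bar 9 mm wide and 10 mm high. From it a branch leads sideways, under a lip, to the notch. The plate is adjustable: screwed on up to 5 mm higher or lower than this (9 mm at the pedal): feel for it
- notch (a point): nominal seat of the lever's centre line in the notch: 16 mm from the slot towards the bin's -y (right, for one facing the front). The notch is cut 3 mm up behind a lip that keeps the lever in; the lever passes under the lip only within 1.5 mm of the stop at the plate (2.6 mm at the pedal). From stop to seat the pedal rises 8 mm. It shares the plate's error in height
- pedal (a point): centre of the upper face of the pedal, the flat rubber-topped plate at the lever's end: 46 mm (x) x 60 mm (y) x 4 mm, with a lip 9 mm high along both sides, 52 mm apart. 162 mm before the bin's origin (3 mm more when down); 74 mm above the bench when up, 18 to 36 mm on the stop, 8 mm more parked. Axes as the bin's, but its outer end is tilted up 0.12 rad when up and dips with the lever
- lever (a joint): dip of the lever in rad about a cross pin straight above the bin's origin, 30 mm above the bench: 0 fully up (lid shut), 0.23 to 0.345 on the stop, 0.185 to 0.30 parked in the notch (0.048 above the stop). Sprung up: at the pedal about 9 to 14 N to start it, 6 to 10 N to hold it near the bottom or press it out of the notch; let go, it flies up
- lever_swing (a joint): sideways swing of the lever in rad about an upright axis through the same pin: 0 in the upright slot, positive towards the notch (bin's -y), 0.155 to 0.175 in the notch, 0.175 against its end wall (pedal 28 mm to the side). Springs back to 0 when free, with about 2 N at the pedal at full swing. Free to swing only near the stop
- lid (a joint): opening of the lid in rad, 0 shut; tied to the lever by a push rod: 6.4 times its dip, so 1.18 to 1.92 parked and up to 2.25 on the stop. Hinge line 115 mm behind the bin's origin, 180 mm up; lid 212 mm long, 170 mm wide, its free edge up to 392 mm above the bench when open, at least 30 mm behind the mouth's centre when parked
- stone: grey soldering stone, fixed: 150 mm (x) x 230 mm (y) x 24 mm high; origin at the centre of its underside
- sprue: brass casting sprue, loose, 0.11 kg, standing upright on the stone: round button 32 mm across and 9 mm high at the foot, tapering by 22 mm height to a plain stem 10 to 11 mm across and up to 64 mm height, with four short twig stubs up to 33 mm height that reach 16 mm out. Origin: centre of its underside, z up the stem. Grip the stem at 40 to 60 mm height
- leaf_a: cast brass leaf 40 x 20 x 4 mm lying on the stone; origin at the centre of its underside; leave it
- leaf_b: a second such leaf on the stone; leave it
- tin_big: flat blue open tin, 92 mm across, 20 mm high; origin at the centre of its underside; leave it
- tin_small: flat red open tin, 68 mm across, 22 mm high; origin at the centre of its underside; leave it
- tray: white ceramic sorting tray 85 x 140 x 16 mm; origin at the centre of its underside; leave it
- crucible: white ceramic melting bowl, 60 mm across, 34 mm high; origin at the centre of its underside; leave it
- pliers: black-handled pliers lying flat, 150 mm long (x), 60 mm wide, 14 mm high; origin at mid-length on the underside; leave them
- hammer: goldsmith's hammer with a wooden handle lying flat, 220 mm long (x); origin at mid-length on the underside; leave it

How it is judged:
By the outcome, as a careful person would: the job done as asked, in the order asked, and still so for the second after the job is handed in, with the robot touching nothing.
It also fails if it takes over 72 s, if anything falls off the work surface, if the arm or the gripper's body presses on something with over 40 N, if the wrist force passes 120 N, or if a joint passes its speed limit or range.

## Working session

There is one attempt and no reset: what is moved stays moved. The work goes in short steps, Python scripts to look and compute and a shell command to move; the robot and the scene stay as the last step left them, time stands still between calls to the robot, and variables do not carry over. Pictures are saved under pics/ and viewed, at most 10 in all, crops included, and the job is handed in when it is done.

```bash
ls; mkdir -p pics; cat > h.py <<'E'
import numpy as np, cv2
from cell import telemetry, vision, ticket
def cloud(name):
    im,d=vision.read_camera(name); c=vision.get_calibration(name)
    K=np.array(c["camera_matrix"]);D=np.array(c["dist"]);R=cv2.Rodrigues(np.array(c["rvec"]))[0];t=np.array(c["tvec"]).ravel()
    v,u=np.mgrid[0:384,0:512]
    p=cv2.undistortPoints(np.stack([u,v],-1).reshape(-1,1,2).astype(float),K,D).reshape(384,512,2)
    X=np.dstack([p*d[...,None],d])
    W=(X-t)@R
    W[d==0]=np.nan
    return im,d,W
E
python3 - <<'E'
from h import *
for n in ("top","scene"):
    im,d,W=cloud(n); np.save(f"{n}.npy",W); cv2.imwrite(f"pics/{n}.png",cv2.resize(im[...,::-1],(800,600)))
s=telemetry.observe(); print(s)
E
```

```text
pics
{'time': 0.1, 'qpos': array([-1.31998461e+00,  3.42684055e-01,  1.52490233e+00, -1.28197579e-05,
        1.27541376e+00, -1.46005890e-01]), 'qvel': array([-1.05459044e-03, -5.41091853e-04, -5.01232840e-04,  5.48256405e-05,
       -2.33291726e-04, -2.42844133e-04]), 'joint_efforts': array([ 1.39038126e-03, -4.32003307e+01, -2.44694817e+01,  7.19160866e-02,
        5.26016636e-02, -4.74628132e-05]), 'tool_pos': array([ 0.20289294, -0.48408969,  0.40410488]), 'tool_rot': array([-3.14019836e+00, -1.92643335e-04,  3.96821213e-01]), 'contact_force': array([-0.08072093, -0.07093179,  0.20119051]), 'torque': array([-0.00939379, -0.01733851, -0.02473954]), 'grip_force': 0.0, 'opening': 0.09159715530887029}
```

View pics/top.png

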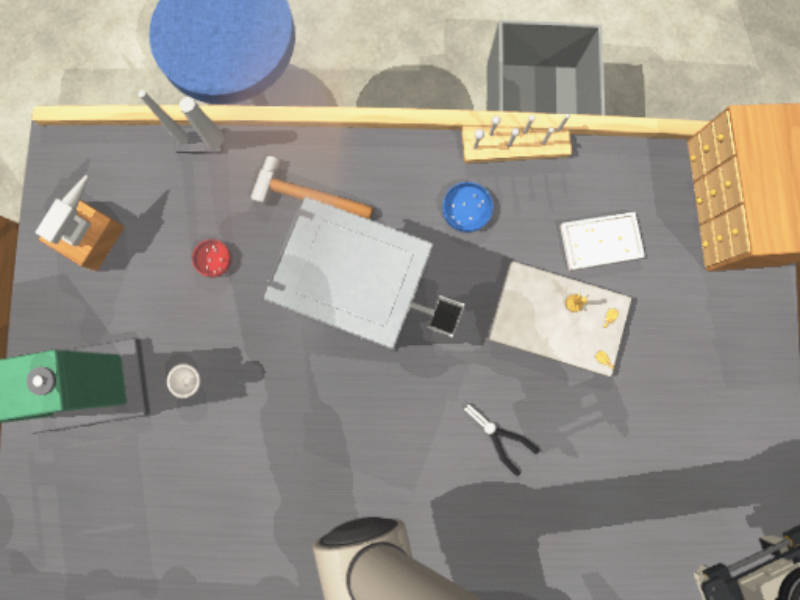

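View pics/scene.png

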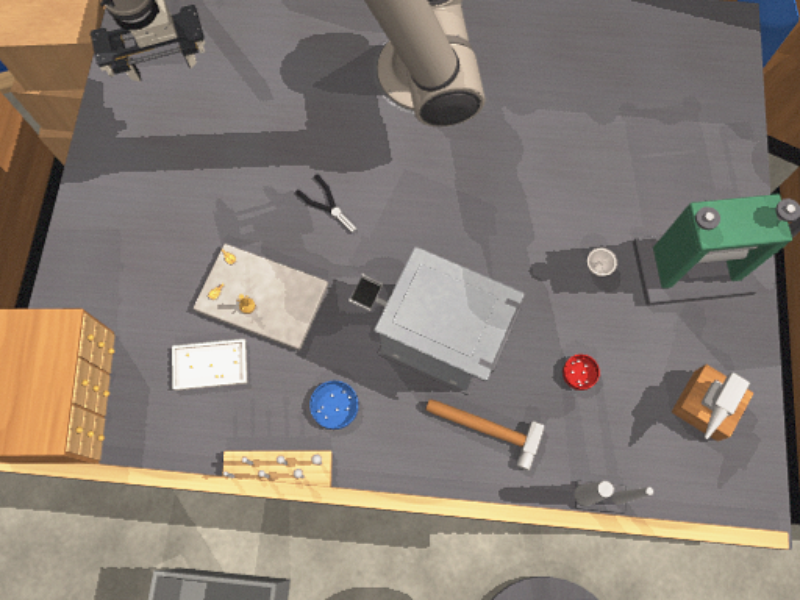

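The top view (800x600) shows the bin lid centred around (350,272), the pedal at (447,316), the sprue button at (575,302), leaves at (611,317) and (603,358), and the pliers near (500,435). Next I'll measure these.

```bash
python3 - <<'E'
from h import *
for n in ("top","scene"):
    W=np.load(n+".npy"); x,y,z=W[...,0],W[...,1],W[...,2]
    def px(u,v): return W[int(v/1.5625),int(u/1.5625)].round(4)
    if n=="top":
        print("lid",px(350,272),"pedal",px(447,316),"spr",px(575,302),"stone",px(520,320),"bench",px(300,450),"pliers",px(490,428))
        c=px(350,272);p=px(447,316);s=px(575,302);st=px(520,320)
    m=(abs(z-c[2])<.012)&(np.hypot(x-c[0],y-c[1])<.2)
    r=cv2.minAreaRect(W[m][:,:2].astype(np.float32)); b=cv2.boxPoints(r); print(n,"lid",r,np.median(z[m]),m.sum(),b.tolist())
    m=(z>.045)&(z<.1)&(np.hypot(x-p[0],y-p[1])<.05)
    r=cv2.minAreaRect(W[m][:,:2].astype(np.float32)); print("pedal",r,np.median(W[m],0),m.sum())
    m=(z>.03)&(z<.1)&(np.hypot(x-s[0],y-s[1])<.05)
    q=W[m]; print("sprue",m.sum(),q.mean(0)); 
    for a,bb in((.03,.04),(.04,.05),(.05,.06),(.06,.07),(.07,.08),(.08,.1)):
        k=(q[:,2]>=a)&(q[:,2]<bb)
        if k.any(): print(a,k.sum(),q[k].mean(0).round(4),q[k].min(0).round(4),q[k].max(0).round(4))
    m=(z>.018)&(z<.03)&(np.hypot(x-st[0],y-st[1])<.2)
    l,lab,sta,ce=cv2.connectedComponentsWithStats(m.astype(np.uint8)); i=1+sta[1:,4].argmax()
    print("stone",cv2.minAreaRect(W[lab==i][:,:2].astype(np.float32)))
E
```

```text
lid [0.6115 0.0852 0.1839] pedal [ 0.5586 -0.0722  0.0763] spr [ 0.5912 -0.2983  0.0546] stone [ 0.5615 -0.2054  0.0225] bench [3.173e-01 1.802e-01 1.000e-04] pliers [ 0.3685 -0.1562  0.0102]
top lid ((0.6158605813980103, 0.09144535660743713), (0.21916355192661285, 0.17392484843730927), 70.58931732177734) 0.1829066827704376 6414 [[0.4974229335784912, 0.0169929638504982], [0.6614620685577393, -0.040808700025081635], [0.7342982292175293, 0.16589775681495667], [0.5702590942382812, 0.2236994206905365]]
pedal ((0.5628288388252258, -0.05876697227358818), (0.07083325833082199, 0.06033144146203995), 70.62586975097656) [ 0.56141255 -0.06927716  0.07387852] 433
sprue 117 [ 0.59202972 -0.30007727  0.04919806]
0.03 50 [ 0.5924 -0.2983  0.0357] [ 0.5771 -0.3182  0.0303] [ 0.6078 -0.2871  0.04  ]
0.04 26 [ 0.5911 -0.3014  0.0433] [ 0.5842 -0.3133  0.0407] [ 0.6033 -0.2938  0.0476]
0.05 18 [ 0.5919 -0.3016  0.0546] [ 0.5778 -0.3174  0.05  ] [ 0.6083 -0.2886  0.0598]
0.06 3 [ 0.5927 -0.2956  0.064 ] [ 0.5898 -0.3003  0.0612] [ 0.5956 -0.2881  0.0664]
0.07 6 [ 0.5915 -0.3008  0.0755] [ 0.5885 -0.3048
[... 676 characters left out ...]
06655646  0.07456806] 336
sprue 120 [ 0.59412098 -0.29825352  0.04658383]
0.03 62 [ 0.593  -0.2956  0.0341] [ 0.5434 -0.335   0.03  ] [ 0.6359 -0.2531  0.0397]
0.04 18 [ 0.5971 -0.3014  0.0437] [ 0.5821 -0.3138  0.04  ] [ 0.6052 -0.2909  0.0494]
0.05 21 [ 0.5942 -0.3015  0.0546] [ 0.5799 -0.317   0.0503] [ 0.6084 -0.2898  0.0588]
0.06 3 [ 0.5954 -0.2978  0.0656] [ 0.5932 -0.2992  0.0639] [ 0.5972 -0.2971  0.0675]
0.07 4 [ 0.5955 -0.2997  0.0741] [ 0.5901 -0.3015  0.0703] [ 0.5983 -0.2986  0.0791]
0.08 12 [ 0.5947 -0.3011  0.0876] [ 0.588  -0.3032  0.0813] [ 0.5989 -0.2968  0.0962]
stone ((0.5663117170333862, -0.28101879358291626), (0.23211365938186646, 0.15143539011478424), 74.7322769165039)
```

```bash
cat >> h.py <<'E'
O=np.array([.6125,.0825]); A=1.232
UX=np.array([np.cos(A),np.sin(A)]); UY=np.array([-UX[1],UX[0]])
def st():
    s=telemetry.observe(); p=s["tool_pos"]
    q=(p[:2]-O)
    print("t",round(s["time"],2),"tcp",p.round(4),"rot",s["tool_rot"].round(3),"bin",(q@UX).round(4),(q@UY).round(4),"tipz",round(p[2]-.178,4),"F",np.round(s["contact_force"],1),"op",round(s["opening"],4),"grip",round(s["grip_force"],1))
    return s
E
python3 -m crank '[[-1,488,-244,0,-0.835],[-1,488,-244,0,-0.835],[-1,488,-244,0,-0.835],[-1,488,-244,0,-0.835],[-1,488,-244,0,-0.835],[-1,488,-244,0,-0.835],[-1,488,-244,0,-0.835],[-1,488,-244,0,-0.835],[-1,488,-244,0,-0.835],[-1,488,-244,0,-0.835],[-1,488,-244,0,-0.835],[-1,488,-244,0,-0.835]]' 
python3 -c "from h import *;st()"
```

```text
time: 1.1
tool_pos: [0.5299, -0.1031, 0.4044]
tool_rot: [-3.141, 0.0, 1.232]
contact_force: [0.5, -1.5, 0.6]
opening: 0.0162
grip_force: 0.0
t 1.1 tcp [ 0.5299 -0.1031  0.4044] rot [-3.141  0.     1.232] bin -0.2025 0.0162 tipz 0.2264 F [ 0.5 -1.5  0.6] op 0.0162 grip 0.0
```

```bash

python3 -m crank '[[-1,40,16,30,0],[-1,40,16,30,0],[-1,40,16,30,0],[-1,40,16,30,0],[-1,40,16,30,0]]' >/dev/null
python3 - <<'E'
from h import *
st(); im,d,W=cloud("wrist"); np.save("w.npy",W); cv2.imwrite("pics/w1.png",im[...,::-1])
Q=W[...,:2]-O; bx=Q@UX; by=Q@UY; z=W[...,2]
m=(bx<-.13)&(bx>-.195)&(abs(by)<.05)&(z>.05)&(z<.1)
print(m.sum(),bx[m].min(),bx[m].max(),by[m].min(),by[m].max())
for h in np.arange(-.19,-.13,.01):
    k=m&(abs(bx-h)<.005)
    if k.any(): print(round(h,3),k.sum(),np.percentile(by[k],[0,5,50,95,100]).round(4),np.percentile(z[k],[0,25,50,75,100]).round(4))
E
```

```text
t 1.52 tcp [ 0.5569 -0.0738  0.3753] rot [3.141e+00 1.000e-03 1.231e+00] bin -0.1659 0.0005 tipz 0.1973 F [ 0.6 -0.3  0.6] op 0.0002 grip 0.0
3677 -0.1835660163390915 -0.13014824340533818 -0.030133750454028795 0.0299728708150371
-0.18 611 [-0.0296 -0.0269  0.      0.0269  0.0297] [0.0724 0.0758 0.0765 0.0772 0.0849]
-0.17 775 [-0.0295 -0.0268  0.      0.0268  0.0295] [0.0717 0.0749 0.0756 0.0764 0.0841]
-0.16 809 [-0.0293 -0.0267 -0.      0.0267  0.0293] [0.07   0.0736 0.0744 0.0753 0.0835]
-0.15 788 [-0.0301 -0.0273 -0.      0.0271  0.03  ] [0.0692 0.0724 0.0733 0.0744 0.0826]
-0.14 628 [-0.03   -0.0273 -0.      0.0272  0.03  ] [0.0617 0.07   0.0718 0.0729 0.0807]
```

View pics/w1.png

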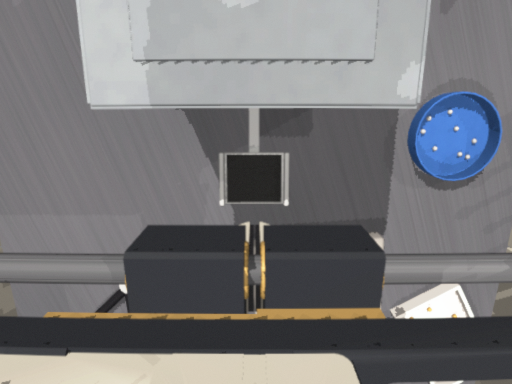

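The wrist view shows the pedal's black pad at (254,178), centred under the tool's axis, with the bar running up to the bin at (254,125). The bin frame agrees to within 1 mm, so I'll lower onto the pedal.

```bash
cat > chk.py <<'E'
import sys
from h import *
s=st(); sys.exit(0 if np.linalg.norm(s["contact_force"])<float(sys.argv[1]) else 1)
E
python3 -m crank '[[-1,1,0.5,40,0],[-1,1,0.5,75,0],[-1,1,0.5,100,0],[-1,1,0.5,110,0],[-1,1,0.5,114,0],[-1,1,0.5,115,0]]' 10 >/dev/null; python3 chk.py 5 || exit
python3 -m crank '[[-1,0,0,1,0],[-1,0,0,2,0],[-1,0,0,3,0],[-1,0,0,4,0],[-1,0,0,5,0],[-1,0,0,6,0]]' >/dev/null; python3 chk.py 15 || exit
python3 -m crank '[[-1,0,0,1,0],[-1,0,0,2,0],[-1,0,0,3,0],[-1,0,0,4,0]]' >/dev/null; python3 chk.py 15 || exit
python3 -m crank '[[-1,0,0,1,0],[-1,0,0,2,0],[-1,0,0,3,0],[-1,0,0,4,0]]' >/dev/null; python3 chk.py 15 || exit
```

```text
t 2.07 tcp [ 0.5583 -0.0729  0.2604] rot [3.141 0.    1.231] bin -0.1646 -0.0005 tipz 0.0824 F [-0.3  0.2  0.3] op 0.0002 grip 0.0
t 2.57 tcp [ 0.5582 -0.0719  0.2539] rot [3.141 0.    1.232] bin -0.1637 -0.0001 tipz 0.0759 F [-0.   0.7 -0.6] op 0.0007 grip 0.0
t 2.9 tcp [ 0.5589 -0.0722  0.251 ] rot [3.138 0.    1.232] bin -0.1638 -0.0008 tipz 0.073 F [ 0.1 -0.9 10. ] op 0.0003 grip 5.2
t 3.23 tcp [ 0.5589 -0.0728  0.2476] rot [3.137e+00 1.000e-03 1.232e+00] bin -0.1643 -0.0011 tipz 0.0696 F [-1.2 -3.8 11.7] op 0.0007 grip 5.5
```

```bash

python3 -m crank '[[-1,-0.5,0,1.5,0],[-1,-1,0,3,0],[-1,-1.5,0,4.5,0],[-1,-1.5,0,6,0],[-1,-2,0,7.5,0],[-1,-2,0,9,0]]' >/dev/null; python3 chk.py 15 || exit
python3 -m crank '[[-1,0,0,1.5,0],[-1,0,0,3,0],[-1,-0.5,0,4.5,0],[-1,-0.5,0,6,0],[-1,-0.5,0,7.5,0],[-1,-1,0,9,0]]' >/dev/null; python3 chk.py 15 || exit
python3 -m crank '[[-1,0,0,1.5,0],[-1,0,0,3,0],[-1,-0.5,0,4.5,0],[-1,-0.5,0,6,0],[-1,-0.5,0,7,0],[-1,-0.5,0,8,0]]' >/dev/null; python3 chk.py 15 || exit
```

```text
t 3.73 tcp [ 0.5583 -0.0746  0.2385] rot [3.137e+00 1.000e-03 1.232e+00] bin -0.1662 -0.0011 tipz 0.0605 F [-1.1 -3.9 11.5] op 0.0006 grip 5.6
t 4.23 tcp [ 0.5579 -0.0759  0.2295] rot [3.137e+00 1.000e-03 1.232e+00] bin -0.1675 -0.0011 tipz 0.0515 F [-1.3 -4.2 11. ] op 0.0007 grip 5.7
t 4.73 tcp [ 0.5576 -0.0765  0.2213] rot [3.138e+00 2.000e-03 1.232e+00] bin -0.1682 -0.0011 tipz 0.0433 F [-2.1 -5.9 10.5] op 0.0008 grip 5.3
```

```bash
cat > chk.py <<'E'
import sys
from h import *
s=st(); sys.exit(0 if s["contact_force"][2]<float(sys.argv[1]) else 1)
E
python3 -m crank '[[-1,-1,0,1,0],[-1,-1.5,0,2,0],[-1,-1.5,0,3,0],[-1,-1.5,0,4,0]]' >/dev/null; python3 chk.py 13 || exit
python3 -m crank '[[-1,0,0,0.5,0],[-1,0,0,1,0]]' >/dev/null; python3 chk.py 13 || exit
python3 -m crank '[[-1,0,0,0.5,0],[-1,0,0,1,0]]' >/dev/null; python3 chk.py 13 || exit
python3 -m crank '[[-1,0,0,0.5,0],[-1,0,0,1,0]]' >/dev/null; python3 chk.py 13 || exit
python3 -m crank '[[-1,0,0,0.5,0],[-1,0,0,1,0]]' >/dev/null; python3 chk.py 13 || exit
python3 -m crank '[[-1,0,0,0.5,0],[-1,0,0,1,0]]' >/dev/null; python3 chk.py 13 || exit
python3 -m crank '[[-1,0,0,0.5,0],[-1,0,0,1,0]]' >/dev/null; python3 chk.py 13 || exit
python3 -m crank '[[-1,0,0,0.5,0],[-1,0,0,1,0]]' >/dev/null; python3 chk.py 13 || exit
python3 -m crank '[[-1,0,0,0.5,0],[-1,0,0,1,0]]' >/dev/null; python3 chk.py 13 || exit
python3 -m crank '[[-1,0,0,0.5,0],[-1,0,0,1,0]]' >/dev/null; python3 chk.py 13 || exit
python3 -m crank '[[-1,0,0,0.5,0],[-1,0,0,1,0]]' >/dev/null; python3 chk.py 13 || exit
```

```text
t 5.07 tcp [ 0.5572 -0.0771  0.2172] rot [3.138 0.    1.232] bin -0.1689 -0.0009 tipz 0.0392 F [-1.1 -0.7  9.8] op 0.0003 grip 4.6
t 5.23 tcp [ 0.5572 -0.0771  0.2161] rot [3.138 0.    1.232] bin -0.1689 -0.0009 tipz 0.0381 F [-1.6 -2.   8.6] op 0.0001 grip 4.5
t 5.4 tcp [ 0.5572 -0.0772  0.2151] rot [3.138 0.    1.232] bin -0.169 -0.0009 tipz 0.0371 F [-1.2 -1.8  9.2] op 0.0006 grip 4.4
t 5.57 tcp [ 0.5571 -0.0772  0.2141] rot [3.138 0.    1.232] bin -0.169 -0.0009 tipz 0.0361 F [-1.5 -2.   9.2] op 0.0007 grip 4.3
t 5.73 tcp [ 0.5571 -0.0772  0.213 ] rot [3.138 0.    1.232] bin -0.169 -0.0009 tipz 0.035 F [-0.4 -1.8  8.5] op 0.0002 grip 4.2
t 5.9 tcp [ 0.5571 -0.0772  0.212 ] rot [3.138 0.    1.232] bin -0.169 -0.0008 tipz 0.034 F [-0.8 -2.5  6.9] op 0.0003 grip 4.1
t 6.07 tcp [ 0.5571 -0.0772  0.2109] rot [3.138e+00 1.000e-03 1.232e+00] bin -0.1691 -0.0008 tipz 0.0329 F [-0.9 -2.   7.8] op 0.0007 grip 4.0
t 6.23 tcp [ 0.5571 -0.0772  0.2099] rot [3.139e+00 1.000e-03 1.232e+00] bin -0.1691 -0.0008 tipz 0.0319 F [-1.  -2.3  7.9] op 0.0004 grip 3.9
t 6.4 tcp [ 0.557  -0.0772  0.2089] rot [3.139e+00 1.000e-03 1.232e+00] bin -0.1691 -0.0008 tipz 0.0309 F [-0.3 -3.1  7.5] op 0.0004 grip 3.8
t 6.57 tcp [ 0.557  -0.0772  0.2078] rot [3.139e+00 1.000e-03 1.232e+00] bin -0.1691 -0.0008 tipz 0.0298 F [-1.  -1.4  6.2] op 0.0001 grip 3.7
t 6.73 tcp [ 0.557  -0.0772  0.2068] rot [3.139e+00 1.000e-03 1.232e+00] bin -0.1691 -0.0007 tipz 0.0288 F [-0.9 -2.1  6.2] op 0.0003 grip 3.6
```

```bash

python3 -m crank '[[-1,0,0,0.5,0],[-1,0,0,1,0]]' >/dev/null; python3 chk.py 10.5 || exit
python3 -m crank '[[-1,0,0,0.5,0],[-1,0,0,1,0]]' >/dev/null; python3 chk.py 10.5 || exit
python3 -m crank '[[-1,0,0,0.5,0],[-1,0,0,1,0]]' >/dev/null; python3 chk.py 10.5 || exit
python3 -m crank '[[-1,0,0,0.5,0],[-1,0,0,1,0]]' >/dev/null; python3 chk.py 10 || exit
python3 -m crank '[[-1,0,0,0.5,0],[-1,0,0,1,0]]' >/dev/null; python3 chk.py 10 || exit
python3 -m crank '[[-1,0,0,0.5,0],[-1,0,0,1,0]]' >/dev/null; python3 chk.py 10 || exit
python3 -m crank '[[-1,0,0,0.5,0],[-1,0,0,1,0]]' >/dev/null; python3 chk.py 10 || exit
python3 -m crank '[[-1,0,0,0.5,0],[-1,0,0,1,0]]' >/dev/null; python3 chk.py 10 || exit
python3 -m crank '[[-1,0,0,0.5,0],[-1,0,0,1,0]]' >/dev/null; python3 chk.py 10 || exit
python3 -m crank '[[-1,0,0,0.5,0],[-1,0,0,1,0]]' >/dev/null; python3 chk.py 10 || exit
```

```text
t 6.9 tcp [ 0.557  -0.0772  0.2057] rot [3.139e+00 1.000e-03 1.232e+00] bin -0.1691 -0.0007 tipz 0.0277 F [-0.5 -1.9  6.7] op 0.0004 grip 3.5
t 7.07 tcp [ 0.557  -0.0772  0.2047] rot [3.139e+00 1.000e-03 1.232e+00] bin -0.1691 -0.0007 tipz 0.0267 F [-1.1 -2.9  6.4] op 0.0002 grip 3.4
t 7.23 tcp [ 0.557  -0.0772  0.2037] rot [3.139 0.    1.232] bin -0.169 -0.0007 tipz 0.0257 F [-1.1 -2.4  6.3] op 0.0006 grip 3.3
t 7.4 tcp [ 0.557  -0.0771  0.2026] rot [3.139 0.    1.232] bin -0.169 -0.0007 tipz 0.0246 F [-0.5 -2.7  7.2] op 0.0004 grip 3.1
t 7.57 tcp [ 0.557  -0.0771  0.2016] rot [3.139 0.    1.232] bin -0.169 -0.0007 tipz 0.0236 F [-0.4 -2.9  6. ] op 0.0001 grip 3.0
t 7.73 tcp [ 0.557  -0.0771  0.2006] rot [3.139 0.    1.232] bin -0.169 -0.0007 tipz 0.0226 F [-1.3 -2.3  8.4] op 0.0004 grip 4.2
t 7.9 tcp [ 0.557  -0.0771  0.2001] rot [3.139 0.    1.232] bin -0.169 -0.0008 tipz 0.0221 F [-2.5 -1.2 13.7] op 0.0005 grip 6.6
```

```bash

python3 -m crank '[[-1,0,0,-0.4,0],[-1,0,1,-0.4,-0.006],[-1,0,3,-0.4,-0.018],[-1,0.15,6,-0.4,-0.036]]' >/dev/null; python3 chk.py 15 || exit
python3 -m crank '[[-1,0.1,2,0,-0.012],[-1,0.3,4,0,-0.024],[-1,0.5,6,0,-0.036],[-1,0.7,8,0,-0.047]]' >/dev/null; python3 chk.py 15 || exit
```

```text
t 8.23 tcp [ 0.5623 -0.0788  0.2003] rot [3.141 0.    1.269] bin -0.1688 -0.0062 tipz 0.0223 F [-3.2 -0.5 10.2] op 0.0005 grip 5.3
t 8.57 tcp [ 0.5701 -0.0808  0.2003] rot [3.141e+00 1.000e-03 1.316e+00] bin -0.1681 -0.0142 tipz 0.0223 F [-4.1 -3.2 11.1] op 0.0006 grip 5.9
```

```bash

python3 -m crank '[[-1,0,2,0,-0.012],[-1,0.05,4,0,-0.024],[-1,0.1,6,0,-0.036],[-1,0.2,8,0,-0.047]]' >/dev/null; python3 chk.py 15 || exit
python3 -m crank '[[-1,0,1.5,0,-0.009],[-1,0.05,3,0,-0.018],[-1,0.1,4.5,0,-0.027],[-1,0.1,5.5,0,-0.033]]' >/dev/null; python3 chk.py 15 || exit
python3 - <<'E'
from h import *
im,d,W=cloud("wrist"); np.save("w.npy",W); cv2.imwrite("pics/w2.png",im[...,::-1])
E
```

```text
t 8.9 tcp [ 0.5777 -0.0826  0.2004] rot [3.142e+00 1.000e-03 1.363e+00] bin -0.1673 -0.022 tipz 0.0224 F [-5.9 -1.6 11.8] op 0.0004 grip 6.2
t 9.23 tcp [ 0.583  -0.0836  0.2004] rot [-3.141e+00  1.000e-03  1.396e+00] bin -0.1665 -0.0274 tipz 0.0224 F [-6.  -1.9 12.4] op 0.0006 grip 6.4
```

View pics/w2.png

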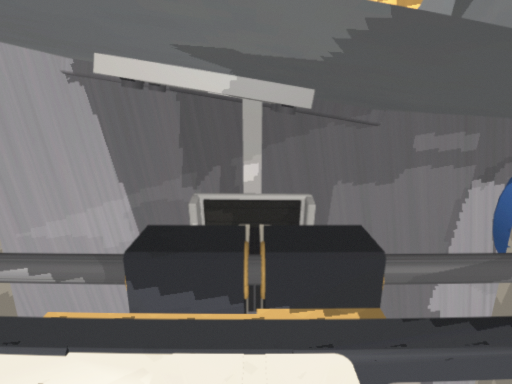

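The wrist view shows the pedal (pad at 252,212) still centred under the fingers, with the bar at (252,140) well to the notch side of the guide plate. The lever has swung with the tool, so I'll move 1 mm further and ease it up into the notch.

```bash

python3 -m crank '[[-1,0,0.6,0,-0.004],[-1,0,1.2,0,-0.007]]' >/dev/null; python3 chk.py 16 || exit
python3 -m crank '[[-1,0,0,-0.7,0],[-1,0,0,-1.5,0],[-1,0,0,-2.2,0],[-1,0,0,-3,0]]' >/dev/null; python3 chk.py 15 || exit
python3 -m crank '[[-1,0,0,-0.7,0],[-1,0,0,-1.5,0],[-1,0,0,-2.2,0],[-1,0,0,-3,0]]' >/dev/null; python3 chk.py 15 || exit
python3 -m crank '[[-1,0,0,-0.7,0],[-1,0,0,-1.5,0]]' >/dev/null; python3 chk.py 15 || exit
python3 -m crank '[[-1,0,0,-0.5,0],[-1,0,0,-1,0]]' >/dev/null; python3 chk.py 15 || exit
python3 -m crank '[[-1,0,0,-0.5,0],[-1,0,0,-1,0]]' >/dev/null; python3 chk.py 15 || exit
```

```text
t 9.45 tcp [ 0.584  -0.0838  0.2004] rot [-3.141e+00  1.000e-03  1.402e+00] bin -0.1663 -0.0284 tipz 0.0224 F [-6.6 -1.1 12.5] op 0.0005 grip 6.6
t 9.78 tcp [ 0.5844 -0.0839  0.2028] rot [3.141e+00 1.000e-03 1.402e+00] bin -0.1663 -0.0287 tipz 0.0248 F [-3.5 -1.2  6.1] op 0.0005 grip 3.2
t 10.12 tcp [ 0.5844 -0.0839  0.2059] rot [3.141e+00 1.000e-03 1.402e+00] bin -0.1663 -0.0288 tipz 0.0279 F [-2.4 -2.8  7.8] op 0.0005 grip 3.6
t 10.28 tcp [ 0.5844 -0.0839  0.2075] rot [3.141e+00 1.000e-03 1.402e+00] bin -0.1663 -0.0289 tipz 0.0295 F [-2.6 -2.5  6.2] op 0.0006 grip 3.7
t 10.45 tcp [ 0.5845 -0.0839  0.2085] rot [3.141e+00 1.000e-03 1.402e+00] bin -0.1663 -0.0289 tipz 0.0305 F [-1.8 -3.7  5.4] op 0.0004 grip 2.6
t 10.62 tcp [ 0.5845 -0.0837  0.2089] rot [3.141e+00 1.000e-03 1.402e+00] bin -0.166 -0.0288 tipz 0.0309 F [-0.5 -0.5  2.6] op 0.0005 grip 0.9
```

```bash

python3 -m crank '[[-1,0,0,-1,0],[-1,0,0,-3,0],[-1,0,0,-10,0],[-1,0,0,-40,0],[-1,0,0,-80,0],[-1,0,0,-115,0],[-1,0,0,-120,0],[-1,0,0,-120,0]]' >/dev/null; 
python3 - <<'E'
from h import *
st(); im,d,W=cloud("wrist")
Q=W[...,:2]-O; bx=Q@UX; by=Q@UY; z=W[...,2]
m=(bx<-.13)&(bx>-.2)&(abs(by)<.07)&(z>.014)&(z<.07)
print(m.sum(),bx[m].min(),bx[m].max(),by[m].min(),by[m].max(),np.median(z[m]),np.median(by[m]))
im,d,W=cloud("top"); Q=W[...,:2]-O; bx=Q@UX; by=Q@UY; z=W[...,2]
m=(z>.2)&(z<.4)&(abs(by)<.1)&(bx>0)&(bx<.25)
print("lid",m.sum(),[ (round(h,2),round(np.median(bx[m&(abs(z-h)<.01)]),3)) for h in (.22,.26,.3,.34,.38) if (m&(abs(z-h)<.01)).any()])
E
python3 -m crank '[[1,-214,45,0,0.17],[1,-214,45,0,0.17],[1,-214,45,0,0.17],[1,-214,45,0,0.17],[1,-214,45,0,0.17],[1,-214,45,0,0.17],[1,-214,45,0,0.17],[1,-214,45,0,0.17]]' 
python3 - <<'E'
from h import *
st(); im,d,W=cloud("wrist"); np.save("w.npy",W); cv2.imwrite("pics/w3.png",im[...,::-1])
x,y,z=W[...,0],W[...,1],W[...,2]
for a,b in((.04,.06),(.06,.07),(.07,.083),(.083,.1)):
    m=(np.hypot(x-.593,y+.301)<.03)&(z>a)&(z<b)
    if m.any(): print(a,m.sum(),W[m].mean(0).round(4),W[m].min(0).round(4),W[m].max(0).round(4))
E
```

```text
t 11.28 tcp [ 0.5849 -0.0833  0.3319] rot [3.135e+00 1.000e-03 1.402e+00] bin -0.1655 -0.0291 tipz 0.1539 F [-0.4 -0.2 -0.8] op 0.0008 grip 0.0
3592 -0.19145955727340866 -0.1300155963451626 -0.059089474736248974 0.006819438284680556 0.03001514126821077 -0.024651794951105546
lid 3012 [(0.22, np.float64(0.115)), (0.26, np.float64(0.118)), (0.3, np.float64(0.122)), (0.34, np.float64(0.125)), (0.38, np.float64(0.12))]
time: 12.05
tool_pos: [0.5924, -0.302, 0.3262]
tool_rot: [-3.138, -0.002, 1.23]
contact_force: [0.1, -0.2, -0.7]
opening: 0.049
grip_force: 0.0
t 12.05 tcp [ 0.5924 -0.302   0.3262] rot [-3.138e+00 -2.000e-03  1.230e+00] bin -0.3693 -0.1088 tipz 0.1482 F [ 0.1 -0.2 -0.7] op 0.049 grip 0.0
0.04 427 [ 0.5947 -0.2987  0.048 ] [ 0.5783 -0.3168  0.04  ] [ 0.6089 -0.2865  0.0599]
0.06 44 [ 0.5948 -0.2981  0.065 ] [ 0.5893 -0.3026  0.0601] [ 0.5986 -0.2964  0.0695]
0.07 72 [ 0.5947 -0.2981  0.0766] [ 0.5896 -0.3022  0.0702] [ 0.5987 -0.2965  0.083 ]
0.083 169 [ 0.5938 -0.301   0.0879] [ 0.5888 -0.3062  0.0841] [ 0.5985 -0.2969  0.0904]
```

View pics/w3.png

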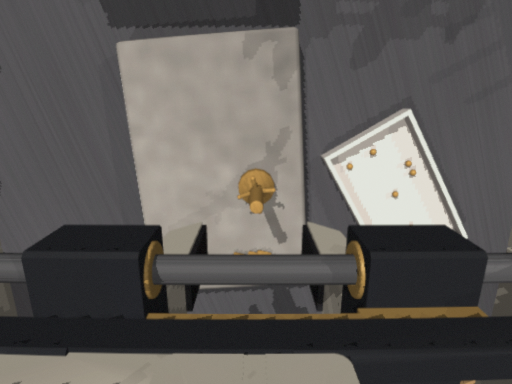

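The wrist view shows the stem top at (256,208), between the open fingers, the leaf behind the gripper rod at (258,255) and the tray to the right. The pedal is parked at about 30 mm and the lid is upright. I'll grasp the sprue now.

```bash

python3 -m crank '[[1,1.4,1,20,0],[1,1.4,1,45,0],[1,1.4,1,65,0],[1,1.4,1,75,0],[1,1.4,1,75,0],[1,1.4,1,75,0],[1,1.4,1,75,0]]' 15 >/dev/null; python3 chk.py 5
```

```text
t 12.68 tcp [ 0.5948 -0.3004  0.2551] rot [3.139e+00 1.000e-03 1.233e+00] bin -0.3671 -0.1106 tipz 0.0771 F [-0.1  0.3  0.6] op 0.0913 grip 0.0
```

```bash

python3 -m crank '[[1,-1,-0.5,10,0],[1,-1,-0.5,18,0],[1,-1,-0.5,18,0],[-1,-1,-0.5,18,0],[-1,-1,-0.5,18,0],[-1,-1,-0.5,18,0],[-1,-1,-0.5,18,0],[-1,-1,-0.5,18,0],[-1,-1,-0.5,18,0],[-1,-1,-0.5,18,0],[-1,-1,-0.5,18,0],[-1,-1,-0.5,18,0]]' 20 >/dev/null; python3 chk.py 9
python3 -m crank '[[-1,0,0,0,0],[-1,0,0,0,0],[-1,0,0,0,0]]' 20 >/dev/null; python3 chk.py 9
```

```text
t 13.68 tcp [ 0.5934 -0.3017  0.2357] rot [3.142 0.    1.232] bin -0.3687 -0.1097 tipz 0.0577 F [-0.3 -0.3 -0.4] op 0.0362 grip 0.0
t 13.93 tcp [ 0.5934 -0.3016  0.2356] rot [3.142 0.    1.232] bin -0.3686 -0.1097 tipz 0.0576 F [-0.4  0.   0.6] op 0.0164 grip 0.0
```

```bash

python3 -m crank '[[-1,0,0,0,0],[-1,0,0,0,0],[-1,0,0,0,0],[-1,0,0,0,0]]' 20 >/dev/null; python3 chk.py 9
python3 -m crank '[[-1,0,0,-5,0],[-1,0,0,-25,0],[-1,0,0,-60,0],[-1,0,0,-95,0],[-1,0,0,-130,0],[-1,0,0,-165,0],[-1,0,0,-185,0],[-1,0,0,-190,0],[-1,0,0,-190,0]]' >/dev/null; python3 chk.py 9
python3 -m crank '[[-1,15,-5,0,0],[-1,45,-15,0,0],[-1,80,-26,0,0],[-1,115,-37,0,0],[-1,150,-49,0,0],[-1,185,-60,0,0],[-1,220,-71,0,0],[-1,255,-83,0,0],[-1,290,-94,0,0],[-1,315,-102,0,0],[-1,330,-108,0,0],[-1,338,-110,0,0]]' >/dev/null; python3 chk.py 9
python3 -m crank '[[-1,0,0,0,0],[-1,0,0,0,0],[-1,0,0,0,0]]' >/dev/null; python3 chk.py 9
python3 - <<'E'
from h import *
im,d,W=cloud("scene"); cv2.imwrite("pics/s2.png",cv2.resize(im[60:324,130:482,::-1],(800,600)))
E
```

```text
t 14.27 tcp [ 0.5934 -0.3016  0.2356] rot [-3.141  0.     1.232] bin -0.3687 -0.1096 tipz 0.0576 F [-0.5  0.2 -0.1] op 0.0097 grip 20.0
t 15.02 tcp [ 0.5933 -0.3016  0.4274] rot [3.138e+00 1.000e-03 1.232e+00] bin -0.3686 -0.1096 tipz 0.2494 F [-0.2  1.4 -2.5] op 0.0098 grip 20.0
t 16.02 tcp [0.6015 0.0562 0.4229] rot [-3.137e+00  1.000e-03  1.235e+00] bin -0.0284 0.0017 tipz 0.2449 F [ 0.6 -0.6 -1.3] op 0.0097 grip 20.0
t 16.27 tcp [0.6022 0.0525 0.4247] rot [-3.140e+00  1.000e-03  1.231e+00] bin -0.0317 -0.0002 tipz 0.2467 F [-0.1 -0.4 -1.4] op 0.0097 grip 20.0
```

View pics/s2.png

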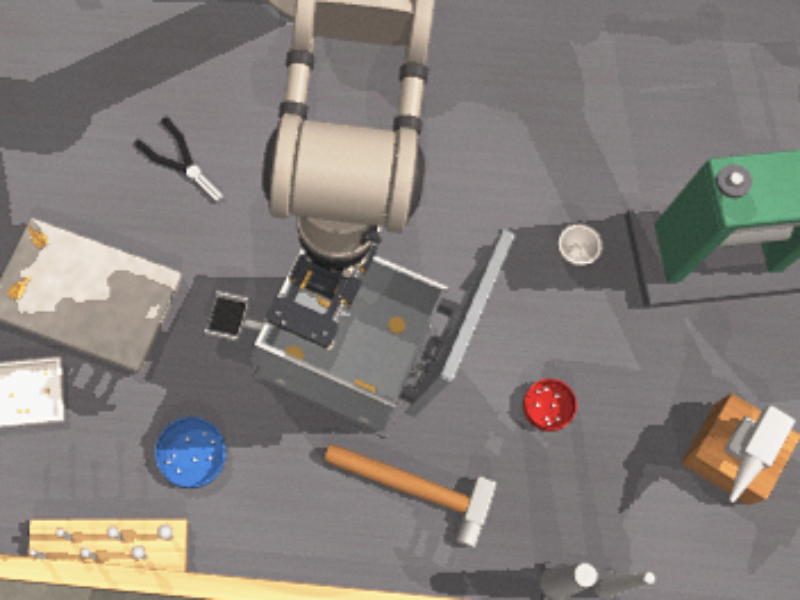

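The scene crop shows the lid standing open at (475,310), the lever parked with the pedal at (228,315), and the gripper above the mouth at (320,300). I'll lower the sprue into the bin and release it.

```bash

python3 -m crank '[[-1,0,0,15,0],[-1,0,0,40,0],[-1,0,0,70,0],[-1,0,0,95,0],[-1,0,0,108,0],[-1,0,0,112,0],[-1,0,0,112,0],[-1,0,0,112,0]]' >/dev/null; python3 chk.py 8 || exit
python3 -m crank '[[-0.3,0,0,0,0],[-0.3,0,0,0,0],[-0.3,0,0,0,0],[-0.2,0,0,0,0],[-0.2,0,0,0,0],[-0.2,0,0,0,0],[-0.2,0,0,0,0]]' >/dev/null; python3 chk.py 8 || exit
python3 -m crank '[[-0.2,0,0,-15,0],[-0.2,0,0,-50,0],[-0.2,0,0,-90,0],[-0.2,0,0,-125,0],[-0.2,0,0,-140,0],[-0.2,0,0,-140,0],[-0.2,0,0,-140,0]]' >/dev/null; python3 chk.py 8
python3 - <<'E'
from h import *
im,d,W=cloud("wrist"); cv2.imwrite("pics/w4.png",im[...,::-1])
E
```

```text
t 16.98 tcp [0.6025 0.053  0.3145] rot [ 3.14  -0.     1.231] bin -0.0312 -0.0004 tipz 0.1365 F [ 0.9 -0.7 -0.4] op 0.01 grip 20.0
t 17.57 tcp [0.6021 0.0538 0.3137] rot [3.141 0.    1.232] bin -0.0306 0.0003 tipz 0.1357 F [-0.7 -0.4 -0.9] op 0.0365 grip 0.0
t 18.15 tcp [0.6019 0.0537 0.4541] rot [ 3.14  -0.     1.232] bin -0.0306 0.0004 tipz 0.2761 F [-0.7  0.3 -1.2] op 0.0368 grip 0.0
```

View pics/w4.png

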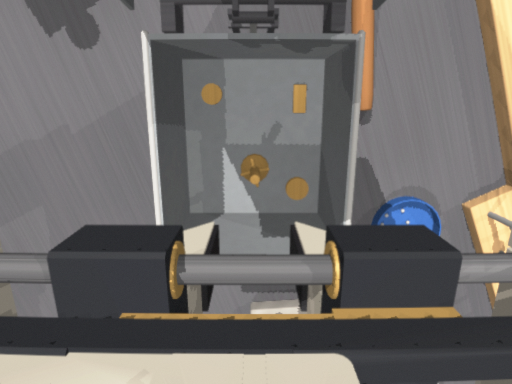

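The sprue stands on the bin floor at (255,168). Next I'll return to the pedal.

```bash

python3 -m crank '[[-1,-30,6,0,-0.05],[-1,-65,14,0,-0.1],[-1,-100,21,0,-0.17],[-1,-125,27,20,-0.17],[-1,-135,29,50,-0.17],[-1,-135,29,85,-0.17],[-1,-135,29,120,-0.17],[-1,-135,29,155,-0.17],[-1,-135,29,185,-0.17],[-1,-135,29,205,-0.17],[-1,-135,29,210,-0.17],[-1,-135,29,210,-0.17]]' 10 >/dev/null; python3 chk.py 8 || exit
python3 -m crank '[[-1,0,0,10,0],[-1,0,0,18,0],[-1,0,0,22,0],[-1,0,0,22,0],[-1,0,0,22,0]]' >/dev/null; python3 chk.py 8
```

```text
t 19.2 tcp [ 0.5836 -0.083   0.2407] rot [-3.135e+00 -1.000e-03  1.402e+00] bin -0.1657 -0.0277 tipz 0.0627 F [-0.  -0.2  0.2] op 0.0006 grip 0.0
t 19.62 tcp [ 0.5846 -0.0833  0.2219] rot [3.141 0.    1.402] bin -0.1656 -0.0288 tipz 0.0439 F [ 0.3  0.  -0.2] op 0.0004 grip 0.0
```

```bash

python3 -m crank '[[-1,0,0,4,0],[-1,0,0,8,0],[-1,0,0,10,0],[-1,0,0,11,0],[-1,0,0,12,0]]' >/dev/null; python3 chk.py 8||exit
python3 -m crank '[[-1,0,0,1,0],[-1,0,0,2,0],[-1,0,0,3,0]]' >/dev/null; python3 chk.py 12||exit
python3 -m crank '[[-1,0,0,1,0],[-1,0,0,2,0]]' >/dev/null; python3 chk.py 12||exit
python3 -m crank '[[-1,0,0,0.5,0],[-1,0,0,1,0]]' >/dev/null; python3 chk.py 12||exit
python3 -m crank '[[-1,0,0,0.5,0],[-1,0,0,1,0]]' >/dev/null; python3 chk.py 12||exit
python3 -m crank '[[-1,0,0,0.5,0],[-1,0,0,1,0]]' >/dev/null; python3 chk.py 10.5||exit
```

```text
t 20.03 tcp [ 0.5845 -0.0833  0.2094] rot [-3.141  0.     1.402] bin -0.1657 -0.0287 tipz 0.0314 F [ 0.6 -0.4  0.2] op 0.0003 grip 0.0
t 20.28 tcp [ 0.5846 -0.0833  0.2074] rot [3.141 0.    1.402] bin -0.1656 -0.0288 tipz 0.0294 F [-1.8  0.5  7.3] op 0.0002 grip 3.6
t 20.45 tcp [ 0.5846 -0.0832  0.2055] rot [3.141 0.    1.402] bin -0.1656 -0.0288 tipz 0.0275 F [-2.7  1.1  6.4] op 0.0006 grip 3.4
t 20.62 tcp [ 0.5845 -0.0832  0.2044] rot [3.141 0.    1.402] bin -0.1656 -0.0287 tipz 0.0264 F [-1.8  0.6  7.3] op 0.0004 grip 3.2
t 20.78 tcp [ 0.5845 -0.0832  0.2034] rot [3.141 0.    1.402] bin -0.1656 -0.0287 tipz 0.0254 F [-2.   0.7  6. ] op 0.0005 grip 3.1
t 20.95 tcp [ 0.5845 -0.0832  0.2024] rot [3.141 0.    1.402] bin -0.1656 -0.0287 tipz 0.0244 F [-2.8  1.6  6.4] op 0.0007 grip 3.0
```

```bash

python3 -m crank '[[-1,0,0,0.5,0],[-1,0,0,1,0]]' >/dev/null; python3 chk.py 10||exit
python3 -m crank '[[-1,0,0,0.4,0],[-1,0,0,0.7,0]]' >/dev/null; python3 chk.py 13
```

```text
t 21.12 tcp [ 0.5845 -0.0832  0.2014] rot [3.141 0.    1.402] bin -0.1656 -0.0287 tipz 0.0234 F [-2.6  0.3  6.7] op 0.0006 grip 3.1
t 21.28 tcp [ 0.5846 -0.0832  0.201 ] rot [3.141 0.    1.402] bin -0.1655 -0.0287 tipz 0.023 F [-2.8  1.2  9.3] op 0.0007 grip 4.7
```

```bash

python3 -m crank '[[-1,0,-1,0,0.006],[-1,0,-3,0,0.018],[-1,0.1,-5.5,0,0.033],[-1,0.2,-8,0,0.047]]' >/dev/null; python3 chk.py 15||exit
python3 -m crank '[[-1,0,-2,0,0.012],[-1,0.1,-4.5,0,0.027],[-1,0.2,-7,0,0.042],[-1,0.3,-10,0,0.059]]' >/dev/null; python3 chk.py 15||exit
python3 -m crank '[[-1,0,-2,0,0.012],[-1,0.1,-4.5,0,0.027],[-1,0.2,-7,0,0.042],[-1,0.2,-9,0,0.053]]' >/dev/null; python3 chk.py 15
```

```text
t 21.62 tcp [ 0.577  -0.0817  0.2011] rot [3.139 0.    1.354] bin -0.1667 -0.0211 tipz 0.0231 F [-1.1  0.7  6.8] op 0.0006 grip 3.5
t 21.95 tcp [ 0.5674 -0.0794  0.2011] rot [3.139 0.    1.295] bin -0.1677 -0.0113 tipz 0.0231 F [0.4 0.3 6.8] op 0.0001 grip 3.3
t 22.28 tcp [ 0.5588 -0.0768  0.2011] rot [ 3.139 -0.     1.242] bin -0.1681 -0.0023 tipz 0.0231 F [-0.8 -0.1  6.1] op 0.0007 grip 3.1
```

```bash

python3 -m crank '[[-1,0,-0.8,0,0.005],[-1,0,-1.5,0,0.01],[-1,0,-1.5,0,0.01]]' >/dev/null; python3 chk.py 15||exit
cat > ped.py <<'E'
from h import *
im,d,W=cloud("wrist"); Q=W[...,:2]-O; bx=Q@UX; by=Q@UY; z=W[...,2]
for a in (-.155,-.145,-.135,-.125,-.115):
    m=(abs(bx-a)<.005)&(abs(by)<.06)&(z>.016)&(z<.12)
    if m.any(): print(a,m.sum(),by[m].min().round(4),by[m].max().round(4),np.median(z[m]).round(4))
E
python3 ped.py
```

```text
t 22.53 tcp [ 0.5575 -0.0764  0.2011] rot [ 3.139 -0.     1.233] bin -0.1681 -0.0009 tipz 0.0231 F [-0.2 -0.4  5.7] op 0.0007 grip 3.1
-0.155 2193 -0.0311 0.029 0.0266
-0.145 13639 -0.06 0.06 0.112
-0.135 18022 -0.06 0.06 0.1088
-0.125 367 -0.0051 0.0038 0.0216
-0.115 381 -0.005 0.0037 0.0227
```

```bash

python3 -m crank '[[-1,0,0,-0.5,0],[-1,0,0,-1,0],[-1,0,0,-2,0],[-1,0,0,-3,0],[-1,0,0,-4,0],[-1,0,0,-5,0]]' >/dev/null; python3 chk.py 13||exit
python3 ped.py
python3 -m crank '[[-1,0,0,-1,0],[-1,0,0,-2,0],[-1,0,0,-3,0],[-1,0,0,-4,0],[-1,0,0,-5,0],[-1,0,0,-6,0],[-1,0,0,-7,0],[-1,0,0,-8,0],[-1,0.2,0,-9,0],[-1,0.2,0,-10,0],[-1,0.3,0,-11,0],[-1,0.5,0,-12,0]]' >/dev/null; python3 chk.py 13||exit
python3 -m crank '[[-1,0,0,-1,0],[-1,0.2,0,-2,0],[-1,0.4,0,-3,0],[-1,0.5,0,-4,0],[-1,0.6,0,-5,0],[-1,0.8,0,-6,0],[-1,0.9,0,-7,0],[-1,1,0,-8,0],[-1,1.1,0,-9,0],[-1,1.3,0,-10,0],[-1,1.5,0,-11,0],[-1,1.5,0,-12,0]]' >/dev/null; python3 chk.py 14
```

```text
t 23.08 tcp [ 0.5575 -0.0764  0.2061] rot [3.139 0.    1.233] bin -0.1682 -0.0009 tipz 0.0281 F [-0.3 -0.4  7. ] op -0.0001 grip 3.3
-0.155 2240 -0.0311 0.0289 0.0318
-0.145 12097 -0.06 0.06 0.1171
-0.135 17881 -0.06 0.06 0.1141
-0.125 364 -0.0053 0.0036 0.0259
-0.115 398 -0.0053 0.0035 0.0267
t 24.13 tcp [ 0.5579 -0.0761  0.2186] rot [3.137 0.    1.233] bin -0.1678 -0.0012 tipz 0.0406 F [-1.1 -2.5  9. ] op 0.0006 grip 4.7
t 25.13 tcp [ 0.5584 -0.0749  0.231 ] rot [3.137 0.    1.233] bin -0.1664 -0.0013 tipz 0.053 F [-0.2 -2.3 10.9] op 0.0001 grip 5.4
```

```bash

python3 -m crank '[[-1,0.1,0,-0.8,0],[-1,0.2,0,-1.6,0],[-1,0.4,0,-2.4,0],[-1,0.5,0,-3.2,0],[-1,0.6,0,-4,0],[-1,0.7,0,-4.8,0],[-1,0.8,0,-5.6,0],[-1,0.9,0,-6.4,0],[-1,1,0,-7.2,0],[-1,1.1,0,-8,0],[-1,1.3,0,-8.8,0],[-1,1.5,0,-9.5,0]]' >/dev/null; python3 chk.py 15||exit
python3 -m crank '[[-1,0.1,0,-0.4,0],[-1,0.2,0,-0.8,0],[-1,0.3,0,-1.2,0],[-1,0.4,0,-1.6,0],[-1,0.5,0,-2,0],[-1,0.5,0,-2.4,0],[-1,0.6,0,-2.8,0],[-1,0.7,0,-3.2,0],[-1,0.8,0,-3.6,0],[-1,0.9,0,-4,0],[-1,1,0,-4.4,0],[-1,1,0,-4.8,0]]' >/dev/null; python3 chk.py 15||exit
python3 -m crank '[[-1,0,0,-0.25,0],[-1,0,0,-0.5,0],[-1,0,0,-0.75,0],[-1,0.2,0,-1,0],[-1,0.2,0,-1.25,0],[-1,0.3,0,-1.5,0],[-1,0.3,0,-1.75,0],[-1,0.4,0,-2,0],[-1,0.5,0,-2.25,0],[-1,0.5,0,-2.5,0],[-1,0.5,0,-2.75,0],[-1,0.5,0,-3,0]]' >/dev/null; python3 chk.py 15
python3 -m crank '[[-1,0,0,-0.25,0],[-1,0,0,-0.5,0],[-1,0,0,-0.75,0],[-1,0,0,-1,0],[-1,0,0,-1.25,0],[-1,0,0,-1.5,0]]' >/dev/null; python3 chk.py 15
```

```text
t 26.13 tcp [ 0.5589 -0.0734  0.2405] rot [3.137 0.    1.233] bin -0.1648 -0.0013 tipz 0.0625 F [-0.5 -1.2 10.4] op 0.0002 grip 5.4
t 27.13 tcp [ 0.5593 -0.0725  0.2453] rot [3.137 0.    1.233] bin -0.1639 -0.0013 tipz 0.0673 F [ 0.3 -1.3 11.4] op 0.0001 grip 5.3
t 28.13 tcp [ 0.5594 -0.0719  0.2482] rot [3.137 0.    1.233] bin -0.1632 -0.0013 tipz 0.0702 F [-1.4 -0.1 10.1] op 0.0008 grip 5.2
t 28.63 tcp [ 0.5594 -0.0717  0.2497] rot [ 3.137 -0.     1.233] bin -0.1631 -0.0012 tipz 0.0717 F [-0.2  0.5 10.2] op 0.0005 grip 5.1
```

```bash

python3 -m crank '[[-1,0,0,-0.2,0],[-1,0,0,-0.4,0],[-1,0,0,-0.6,0],[-1,0,0,-0.8,0],[-1,0,0,-1,0],[-1,0,0,-1.2,0]]' >/dev/null; python3 chk.py 15
python3 -m crank '[[-1,0,0,-0.2,0],[-1,0,0,-0.4,0],[-1,0,0,-0.6,0],[-1,0,0,-0.8,0],[-1,0,0,-1,0],[-1,0,0,-1.2,0]]' >/dev/null; python3 chk.py 15
python3 -m crank '[[-1,0,0,-0.2,0],[-1,0,0,-0.4,0],[-1,0,0,-0.6,0],[-1,0,0,-0.8,0],[-1,0,0,-1,0],[-1,0,0,-1.2,0]]' >/dev/null; python3 chk.py 15
python3 -m crank '[[-1,0,0,-0.2,0],[-1,0,0,-0.4,0],[-1,0,0,-0.6,0],[-1,0,0,-0.8,0],[-1,0,0,-1,0],[-1,0,0,-1.2,0]]' >/dev/null; python3 chk.py 15
```

```text
t 29.13 tcp [ 0.5594 -0.0715  0.2508] rot [ 3.137e+00 -1.000e-03  1.233e+00] bin -0.1629 -0.0011 tipz 0.0728 F [ 0.4  1.8 10. ] op 0.0008 grip 5.0
t 29.63 tcp [ 0.5592 -0.0713  0.2514] rot [ 3.138e+00 -1.000e-03  1.233e+00] bin -0.1628 -0.0008 tipz 0.0734 F [1.4 1.7 4.9] op 0.0003 grip 2.8
t 30.13 tcp [ 0.5587 -0.0713  0.2514] rot [ 3.141 -0.     1.233] bin -0.1629 -0.0003 tipz 0.0734 F [0.9 2.7 3.9] op 0.0006 grip 2.2
t 30.63 tcp [ 0.5583 -0.0717  0.2521] rot [-3.141e+00  1.000e-03  1.233e+00] bin -0.1635 -0.0002 tipz 0.0741 F [-0.7 -0.3  0.3] op 0.0008 grip 0.0
```

The lever is back at its upper stop and the contact force has gone to zero. I'll withdraw and verify before handing in.

```bash

python3 -m crank '[[-1,0,0,-1,0],[-1,0,0,-4,0],[-1,0,0,-15,0],[-1,0,0,-45,0],[-1,0,0,-85,0],[-1,-15,0,-125,0],[-1,-40,0,-150,0],[-1,-60,0,-160,0],[-1,-60,0,-160,0],[-1,-60,0,-160,0]]' >/dev/null; python3 chk.py 9
python3 - <<'E'
from h import *
W0=np.load("scene.npy"); im,d,W=cloud("scene")
Q=W[...,:2]-O; bx=Q@UX; by=Q@UY; z=W[...,2]
m=(abs(bx)<.08)&(abs(by)<.07)&(z>.1)&(z<.22); print("lid z",np.median(z[m]),m.sum())
for a in (-.08,-.04,0,.04,.08): 
    k=m&(abs(bx-a)<.008); print(a,np.median(z[k]) if k.any() else None)
Q0=W0[...,:2]-O;m0=(abs(Q0@UX)<.08)&(abs(Q0@UY)<.07)&(W0[...,2]>.1)&(W0[...,2]<.22);print("lid z0",np.median(W0[...,2][m0]))
cv2.imwrite("pics/s3.png",cv2.resize(im[...,::-1],(800,600)))
E
```

```text
t 31.47 tcp [ 0.5383 -0.1287  0.4139] rot [3.139 0.    1.231] bin -0.2239 -0.0002 tipz 0.2359 F [ 0.2  0.4 -0.1] op 0.0006 grip 0.0
lid z 0.18421707325254386 2853
-0.08 0.1831254641245855
-0.04 0.1843036807769671
0 0.18456449705049166
0.04 0.1843288518557652
0.08 0.18256824823049178
lid z0 0.18410697315976193
```

View pics/s3.png

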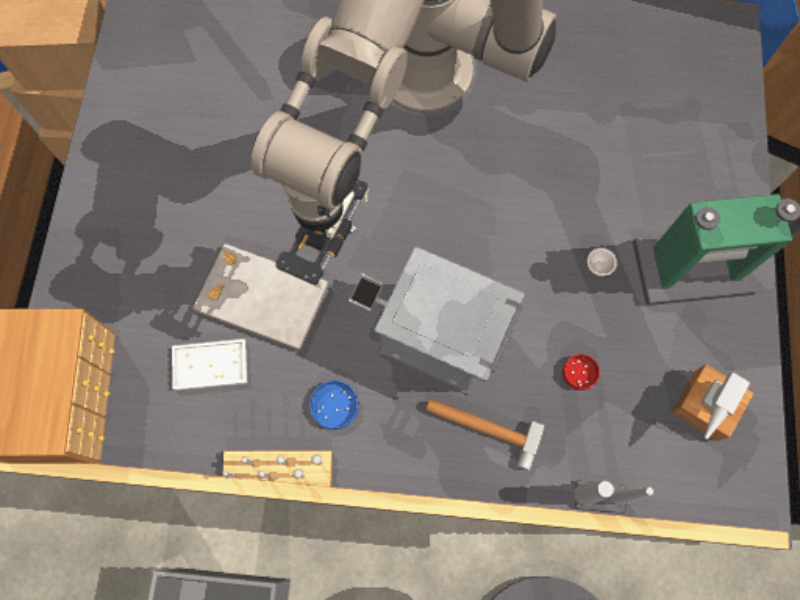

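The lid is flat shut at (450,310), the pedal is up at (366,291), the other items look unmoved, and the robot is clear of everything.

```bash
python3 -c "from cell import ticket; print(ticket.hand_in())"
```

```text
the job is handed in; nothing more can be done
None
```

The sprue is in the bin, the lever is freed and fully up, the lid is shut without a bang, nothing else looks moved, and the job is handed in at about 31.5 s; the highest force I read while on the lever was about 14 N.

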